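# Find the loose guide post of a plate stacker

## Task

One of the four steel guide posts of the plate stacker stands loose in a worn bore. Wiggle the posts gently side to side, with only a few newtons, to feel which one has play, then draw out only the loose one and stand it upright in the hole of the white holding block, flange fully down. Leave the firm posts standing in place and everything else where it is.

Things in the scene. Friction and masses are not known exactly. Their poses are not given: they have to be found in the camera images.
- deck: aluminium deck of a plate stacker, 178 x 220 mm, fixed; origin on the table under its centre, x and y along its sides, z up. Its flat top is 45 mm above the table, with an upright bore for a post near each corner
- post_1: one of four alike upright steel guide posts, about 0.2 kg. Origin: centre of the underside of its flange, z up. Upward: flange 38 mm wide, 6 mm thick, resting on the deck and hiding the bore; rod 14 mm wide; round dark head 24 mm wide from 48 to 72 mm above the origin, to hold it by. Down: shank 16 mm wide, 32 mm long, in the bore. Lifts straight out freely, firm or loose
- post_2: one of four alike upright steel guide posts, about 0.2 kg. Origin: centre of the underside of its flange, z up. Upward: flange 38 mm wide, 6 mm thick, resting on the deck and hiding the bore; rod 14 mm wide; round dark head 24 mm wide from 48 to 72 mm above the origin, to hold it by. Down: shank 16 mm wide, 32 mm long, in the bore. Lifts straight out freely, firm or loose
- post_3: one of four alike upright steel guide posts, about 0.2 kg. Origin: centre of the underside of its flange, z up. Upward: flange 38 mm wide, 6 mm thick, resting on the deck and hiding the bore; rod 14 mm wide; round dark head 24 mm wide from 48 to 72 mm above the origin, to hold it by. Down: shank 16 mm wide, 32 mm long, in the bore. Lifts straight out freely, firm or loose
- post_4: one of four alike upright steel guide posts, about 0.2 kg. Origin: centre of the underside of its flange, z up. Upward: flange 38 mm wide, 6 mm thick, resting on the deck and hiding the bore; rod 14 mm wide; round dark head 24 mm wide from 48 to 72 mm above the origin, to hold it by. Down: shank 16 mm wide, 32 mm long, in the bore. Lifts straight out freely, firm or loose
- seat_1 (a point): where post 1 stands: the mouth of its bore, on the deck's top, in the deck's frame at x 66, y 87, z 45 mm. Side play each way: firm post under 1 mm at the flange, 1 to 3 mm at the head when it is pushed there; loose post (any of the four) about 4 mm and 5 to 12 mm; then it stops hard. Let go, it settles upright. A push on the head presses about 3 times as hard on the bore: keep it under 7 N
- seat_2 (a point): where post 2 stands: the mouth of its bore, on the deck's top, in the deck's frame at x 66, y -87, z 45 mm. Side play each way: firm post under 1 mm at the flange, 1 to 3 mm at the head when it is pushed there; loose post (any of the four) about 4 mm and 5 to 12 mm; then it stops hard. Let go, it settles upright. A push on the head presses about 3 times as hard on the bore: keep it under 7 N
- seat_3 (a point): where post 3 stands: the mouth of its bore, on the deck's top, in the deck's frame at x -66, y 87, z 45 mm. Side play each way: firm post under 1 mm at the flange, 1 to 3 mm at the head when it is pushed there; loose post (any of the four) about 4 mm and 5 to 12 mm; then it stops hard. Let go, it settles upright. A push on the head presses about 3 times as hard on the bore: keep it under 7 N
- seat_4 (a point): where post 4 stands: the mouth of its bore, on the deck's top, in the deck's frame at x -66, y -87, z 45 mm. Side play each way: firm post under 1 mm at the flange, 1 to 3 mm at the head when it is pushed there; loose post (any of the four) about 4 mm and 5 to 12 mm; then it stops hard. Let go, it settles upright. A push on the head presses about 3 times as hard on the bore: keep it under 7 N
- block: white plastic holding block, 70 x 70 x 45 mm, fixed, with one empty upright hole in the middle of its top; origin under its centre
- block_hole (a point): centre of the mouth of the block's hole, 45 mm above the table; hole 23 mm wide, through; a post is home when its flange rests on the block's top
- microplate: clear shallow well plate 128 x 86 x 15 mm lying in the middle of the deck, its top 60 mm above the table; leave alone
- dishes_tall: stack of three round dishes, 91 mm wide, 51 mm tall; leave alone
- dishes_low: stack of two round dishes, 91 mm wide, 34 mm tall; leave alone
- tip_box: blue box with pipette tips, 85 x 125 x 57 mm; leave alone
- tube_rack: white rack with capped tubes, 60 x 160 x 76 mm; leave alone
- reagent: amber bottle, 70 mm wide, 150 mm tall; leave alone
Things that resemble listed ones, but are neither listed nor needed, are in the scene too. What is shaped like the post_4 but orange or purple is not meant. What is shaped like the post_1 but orange or red is not meant.

How it is judged:
By the outcome, as a careful person would: the job done as asked, in the order asked, and still so for the second after the job is handed in, with the robot touching nothing.
It also fails if it takes over 70 s, if anything falls off the work surface, if the arm or the gripper's body presses on something with over 40 N, if the wrist force passes 120 N, or if a joint passes its speed limit or range.

## Robot

A 6-joint arm with a two-finger parallel gripper is mounted at the origin on the work surface. World frame = base frame: x ahead of the robot, y to its left, z up, the work surface at z = 0. Lengths are in m, angles in degrees, forces in N, time in s.
With the tool pointing down it reaches from about 0.425 to 0.925 m from the base axis. Payload 12.5 kg.
Tool frame: the origin (TCP) lies between the finger pads; the fingertips stand 25 mm ahead of it and the grasp point (between the pads) lies 6 mm ahead of it; z points along the fingers, y is the direction in which the jaws open and shut (so a half turn about z gives the same grasp; the last joint's range is limited). The gripper opens to 85 mm and grips with 20 to 120 N. Pads are 22 mm wide; open, the fingers measure 114 mm over their backs; the gripper's body (76 mm by 85 mm) begins 54 mm behind the grasp point. The pads swing forward as they close: fully open they stand 13 mm farther back than shut.
Start: joints at [-6.05, 28.126, 89.318, -0, 62.55, -6.05], TCP at [0.625, 0, 0.256] pointing down, gripper open.
Joint ranges: [-177.58, 177.58], [-47.91, 125.51], [2.72, 160], [-65.01, 245.01], [3.68, 167.84], [-153.87, 153.87]. Speed limits (degrees/s): [127.2, 127.2, 159.86, 180, 180, 180].

## Interface

Orientations are given as a 3x3 rotation matrix whose columns are the frame's x, y, z axes.
In Python, from cell import arm gives the robot as it stands.
- The arm moves only by the tool apply_moves, never from a script. Its argument "commands" is a list of rows, each an object with "xyz": the shift along the tool's x, y, z in cm, a list of three; "turn": the turn about the tool's z in rad; "jaw": the opening, from 0 (shut) to 1 (fully open). In form: [{"xyz": [tx, ty, tz], "turn": turn, "jaw": jaw}, ...]. A call has 1 to 20 rows; each row is the pose to reach, as a shift and turn from the pose commanded when the call began, along the tool's axes at that moment; what a row does not reach only later rows make up. A row lasts 1/8 s, in which the tool goes at most 62.5 mm and 10.7 degrees, less where a joint would pass 70% of its speed; a pose out of reach is approached as far as the arm can. A call with a gripper value outside its range is refused whole. The fingers move at their own pace and stop on an object; "grip_force" is the grip in N (left out, the last holds). Time passes only in rows, so rows that repeat a pose let the fingers close. It gives the time, the measured TCP pose, the force and the opening at its end, in the units of the state.
- arm.get_state(): the state, without advancing time (a new reading comes with each control period).
- arm.capture(name): name is "scene" or "side" or "wrist"; returns (picture, depth): 384x512x3 uint8, red, green, blue; 384x512 float32, m along the optical axis (not along the pixel's ray), 0 where there is no reading.
- arm.camera_model(name): a dict with "vfov" (degrees; the focal length in pixels is half the picture's height over the tangent of half this angle, whatever the lens; pixels are square), "cx", "cy" (the principal point, pixels), "world_from_camera" (4x4, takes a point from camera to world coordinates); the wrist camera has in their place "T_tool_cam" (4x4, takes a point from camera to tool coordinates, whose origin is the TCP and whose axes are the flange's). Camera axes: x right, y down, z forward; pixel columns grow to the right and rows downward; lengths in m; the calibration is good to about 2 mm. The wrist camera is an equidistant fisheye: a pixel r from the principal point sees the ray r / f radians off the axis. A picture is of the moment at which its call begins: read the wrist's pose just before it. camera_model takes no time and is no camera call.
- arm.finish_job(): hands the job in, once; it reports no verdict.
The state is a dict: "time_s": time; "qpos": joint angles; "qd": joint speeds; "joint_torque": joint torques, N m; "tcp_pos": TCP position; "orientation": TCP orientation; "wrist_force": force on the tool from outside, world axes, zero at the start; "ft_torque": the same for the moment, N m; "gripper_width": finger opening in m.
Only numpy, scipy, OpenCV 4.12 (cv2) and the standard library are available. Lean on these libraries where they do the work, as an engineer would, in place of code of your own. Each camera call takes 0.05 s, during which the arm holds its last target.

## Working session

There is one attempt and no reset: what is moved stays moved. The work goes in short steps, Python scripts to look and compute and a tool call to move; the robot and the scene stay as the last step left them, time stands still between calls to the robot, and variables do not carry over. Pictures are saved under pics/ and viewed, and the job is handed in when it is done.

Besides the shell and the picture viewer there is one more tool, called as a command line: name --argument value ..., lists and objects as JSON in quotes. apply_moves: Moves the arm, as the interface text tells. Its arguments: {"type":"object","properties":{"commands":{"type":"array"},"grip_force":{"type":"number"}},"required":["commands"]}

```bash
mkdir -p pics; ls
cat > h.py <<'E'
import numpy as np, cv2
from cell import arm
def cap(n,f=None):
    s=arm.get_state(); im,d=arm.capture(n)
    if f: cv2.imwrite('pics/'+f,im[:,:,::-1])
    return s,im,d
def pts(n,uv,d):
    m=arm.camera_model(n); f=192/np.tan(np.radians(m['vfov']/2))
    T=np.array(m['world_from_camera']); uv=np.asarray(uv,float)
    c=np.c_[(uv[:,0]-m['cx'])/f*d,(uv[:,1]-m['cy'])/f*d,d*np.ones(len(uv))]
    return c@T[:3,:3].T+T[:3,3]
def plane(n,uv,z):
    m=arm.camera_model(n); T=np.array(m['world_from_camera'])
    p=pts(n,uv,np.ones(len(uv))); o=T[:3,3]; r=p-o
    return o+r*((z-o[2])/r[:,2])[:,None]
E
python3 - <<'E'
from h import *
for n in('scene','side','wrist'):
    s,im,d=cap(n,n+'0.png'); print(n,arm.camera_model(n))
s=arm.get_state(); print(s)
E
```

```text
pics
scene {'vfov': 47.32192389923549, 'cx': 255.8180909757116, 'cy': 192.6385678432562, 'world_from_camera': array([[-0.52035781,  0.67542189, -0.52252562,  1.22700093],
       [ 0.85393529,  0.41494729, -0.3140275 ,  0.3926769 ],
       [ 0.00471954, -0.60960973, -0.79268764,  1.06199206],
       [ 0.        ,  0.        ,  0.        ,  1.        ]])}
side {'vfov': 43.93561852665185, 'cx': 253.9050889257491, 'cy': 187.9673598154403, 'world_from_camera': array([[ 0.99749162, -0.05213903,  0.04787483,  0.49594914],
       [-0.06689504, -0.47324731,  0.87838604, -1.4977396 ],
       [-0.02314156, -0.8793853 , -0.47554807,  0.88149469],
       [ 0.        ,  0.        ,  0.        ,  1.        ]])}
wrist {'vfov': 65.70646984690485, 'cx': 252.81541449254416, 'cy': 188.20962700396504, 'T_tool_cam': array([[-1.48554432e-04, -9.55595369e-01, -2.94681979e-01,
         7.51421179e-02],
       [ 9.99999984e-01, -1.71902482e-04,  5.33279531e-05,
        -1.13210349e-04],
       [-1.01616509e-04, -2.94681966e-01,  9.55595379e-01,
        -1.17991165e-01],
       [ 0.00000000e+00,  0.00000000e+0
[... 151 characters left out ...]
     6.25497266e+01, -6.05013453e+00]), 'qd': array([ 0.09756583, -0.14189752, -0.10488637,  0.01751341, -0.06174258,
       -0.02548821]), 'joint_torque': array([ 2.22927323e-03, -6.18710160e+01, -2.61691117e+01, -6.12520193e-05,
        3.21192107e-03,  1.30420885e-04]), 'tcp_pos': array([6.24856883e-01, 4.59471955e-05, 2.55862327e-01]), 'orientation': array([[ 1.36415706e-05,  9.99999655e-01, -8.30493541e-04],
       [ 9.99999994e-01, -1.35485367e-05,  1.12027963e-04],
       [ 1.12016672e-04, -8.30495064e-04, -9.99999649e-01]]), 'wrist_force': array([-0.68712719,  0.55792321, -0.16764475]), 'ft_torque': array([-0.02593339, -0.06689132,  0.01133425]), 'gripper_width': 0.08558544807963486}
```

View pics/scene0.png

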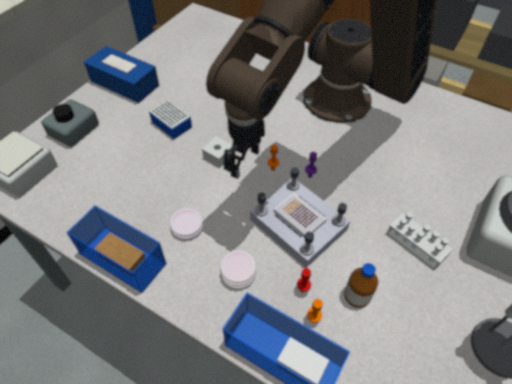

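View pics/side0.png

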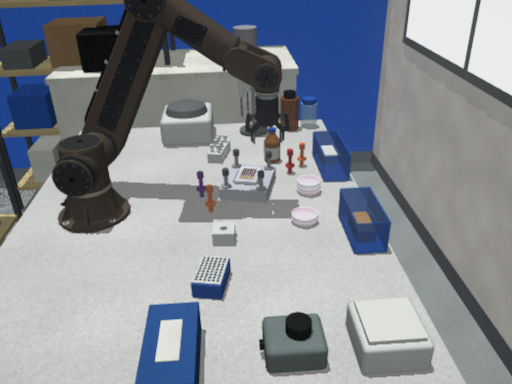

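View pics/wrist0.png

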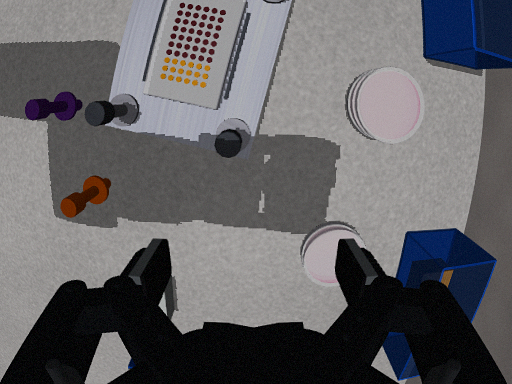

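Run:
```python
import cv2
a=cv2.imread('pics/scene0.png')[130:280,190:390]; b=cv2.imread('pics/side0.png')[130:255,170:336]
cv2.imwrite('pics/c1.png',cv2.resize(a,None,fx=4,fy=4,interpolation=cv2.INTER_CUBIC))
cv2.imwrite('pics/c2.png',cv2.resize(b,None,fx=4.8,fy=4.8,interpolation=cv2.INTER_CUBIC))
```

```text
(no output)
```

View pics/c1.png

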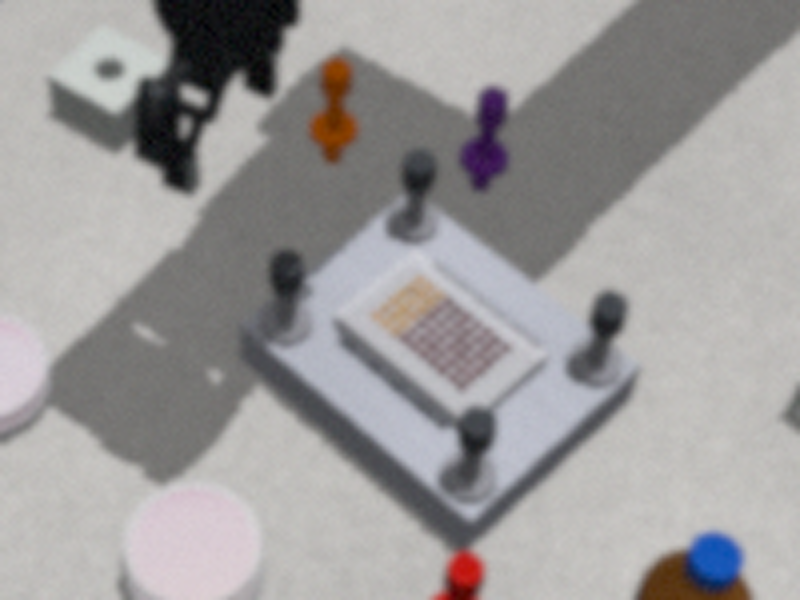

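View pics/c2.png

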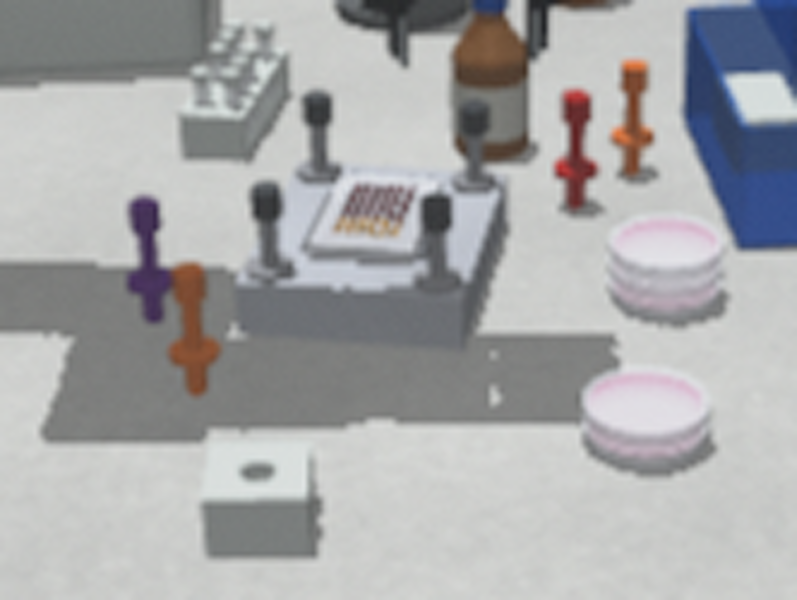

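Run:
```python
from h import *
a=np.array([(288,272),(419,172),(608,316),(477,432)])/4+[190,130]
b=np.array([(437,213),(267,202),(317,107),(474,118)])/4.8+[170,130]
print(plane('scene',a,.105).round(4)); print(plane('side',b,.105).round(4))
print('hole',plane('scene',np.array([(109,68)])/4+[190,130],.045),plane('side',np.array([(258,471)])/4.8+[170,130],.045))
c=np.array([(337,72),(492,102)])/4+[190,130];d=np.array([(190,278),(146,212)])/4.8+[170,130]
print(plane('scene',c,.092).round(4)); print(plane('side',d,.092).round(4))
# depth cloud for dark heads
for n in('scene','side'):
    s,im,dd=cap(n)
    g=im.max(2).astype(int); v,u=np.nonzero((dd>0))
    P=pts(n,np.c_[u,v],dd[v,u]); ok=(abs(P[:,2]-.104)<.013)&(P[:,0]>.45)&(P[:,0]<.9)&(abs(P[:,1])<.35)
    m=np.zeros(g.shape,np.uint8); m[v[ok],u[ok]]=255
    k,l,st,ce=cv2.connectedComponentsWithStats(m)
    for i in range(1,k):
        if st[i,4]>15: print(n,ce[i].round(1),st[i,4],plane(n,ce[i:i+1],.105).round(4))
    v,u=np.nonzero(dd>0); 
    ok=(abs(P[:,2]-.045)<.004)&(abs(P[:,0]-.57)<.2)&(P[:,1]<-.0)
```

```text
[[0.6031 0.0375 0.105 ]
 [0.4776 0.0715 0.105 ]
 [0.5225 0.2392 0.105 ]
 [0.6495 0.2059 0.105 ]]
[[0.6067 0.0369 0.105 ]
 [0.4791 0.0701 0.105 ]
 [0.5232 0.243  0.105 ]
 [0.6507 0.2057 0.105 ]]
hole [[ 0.46444824 -0.21004194  0.045     ]] [[ 0.46586573 -0.21204497  0.045     ]]
[[ 0.4126 -0.0328  0.092 ]
 [ 0.3785  0.0812  0.092 ]]
[[ 0.4209 -0.0221  0.092 ]
 [ 0.3853  0.0896  0.092 ]]
scene [293.8 174.2] 45 [[0.4828 0.0711 0.105 ]]
scene [260.5 199.5] 55 [[0.6095 0.0366 0.105 ]]
scene [340.8 209. ] 62 [[0.5242 0.2365 0.105 ]]
scene [124.5 226.7] 455 [[ 0.8699 -0.2187  0.105 ]]
scene [307.8 239.8] 47 [[0.6561 0.2052 0.105 ]]
scene [353.4 274.8] 88 [[0.6864 0.344  0.105 ]]
scene [305.6 272.7] 90 [[0.7418 0.2431 0.105 ]]
scene [279.4 314.1] 481 [[0.8653 0.2402 0.105 ]]
scene [316.7 303.8] 93 [[0.799  0.3017 0.105 ]]
side [324.  152.7] 133 [[0.8686 0.1974 0.105 ]]
side [271.8 141.4] 64 [[0.6758 0.3363 0.105 ]]
side [301.4 144.3] 32 [[0.7933 0.2909 0.105 ]]
side [289.4 151. ] 36 [[0.7358 0.2303 0.105 ]]
side [235.6 153.5] 30 [[0.521  0.2311 0.105 ]]
side [267.6 155.1] 29 [[0.6458 0.2016 0.105 ]]
side [224.6 173. ] 34 [[0.4754 0.0632 0.105 ]]
side [260.1 175.1] 35 [[0.603  0.0318 0.105 ]]
side [352.  209.7] 323 [[ 0.8703 -0.2403  0.105 ]]
```

Possible confusions: dark-headed posts at scene px (262,198), (294,175), (342,210), (308,238) are the wanted ones. Orange (274,150) and (317,304), purple (312,155) and red (306,273) are decoys. The close crops show all four dark posts on the deck, and the block hole at scene (217,147). I'll go above the first post now.

apply_moves --commands '[{"xyz": [3.7, -2.0, 4], "turn": 0, "jaw": 0.38}, {"xyz": [3.7, -2.0, 9], "turn": 0, "jaw": 0.38}, {"xyz": [3.7, -2.0, 9.5], "turn": 0, "jaw": 0.38}, {"xyz": [3.7, -2.0, 9.5], "turn": 0, "jaw": 0.38}, {"xyz": [3.7, -2.0, 9.5], "turn": 0, "jaw": 0.38}]' --grip_force 20

```text
time_s: 0.88
tcp_pos: [0.6059, 0.0367, 0.1632]
orientation: [[0.001, 1.0, 0.003], [1.0, -0.001, -0.0], [-0.0, 0.003, -1.0]]
wrist_force: [0.3, 0.3, -0.6]
gripper_width: 0.0327
```

Run:
```python
from h import *
cap('wrist','w1.png'); cap('scene','s1.png');s=arm.get_state()
print(s['tcp_pos'],s['wrist_force'],s['gripper_width'],s['time_s'])
```

```text
[0.60561764 0.03674344 0.16281163] [ 0.07213903 -0.59765718  0.31858205] 0.03238435495849923 0.975
```

View pics/w1.png

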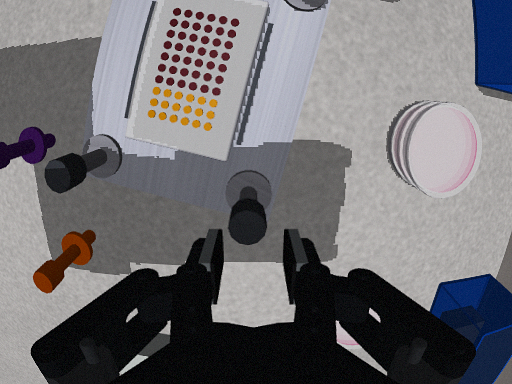

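The head of post A sits at (248,222), between and just ahead of the jaws, whose midline is at about column 253. I'll refine its position by ray-casting.

```bash
cat >> h.py <<'E'
def wplane(s,uv,z):
    m=arm.camera_model('wrist'); f=192/np.tan(np.radians(m['vfov']/2)); T=np.array(m['T_tool_cam'])
    uv=np.asarray(uv,float)-[m['cx'],m['cy']]; r=np.hypot(*uv.T); th=r/f
    ray=np.c_[uv/np.maximum(r,1e-9)[:,None]*np.sin(th)[:,None],np.cos(th)]
    R=np.array(s['orientation']); o=np.array(s['tcp_pos'])+R@T[:3,3]; w=ray@T[:3,:3].T@R.T
    return o+w*((z-o[2])/w[:,2])[:,None]
E
python3 - <<'E'
from h import *
s=arm.get_state()
print('A top',wplane(s,[(247,226)],.117),'A flange',wplane(s,[(248,192)],.051))
print('B top',wplane(s,[(60,175)],.117),'B flange',wplane(s,[(102,156)],.051))
im=cv2.imread('pics/w1.png')[130:290,180:330]; cv2.imwrite('pics/w1c.png',cv2.resize(im,None,fx=3.7,fy=3.7)[:600])
E
```

```text
A top [[0.60211449 0.0375057  0.117     ]] A flange [[0.6018824  0.03778976 0.051     ]]
B top [[0.47793441 0.07068817 0.117     ]] B flange [[0.47651234 0.07007056 0.051     ]]
```

View pics/w1c.png

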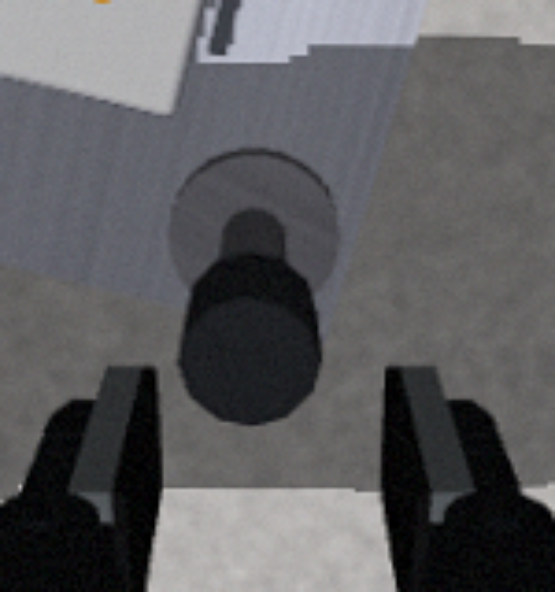

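apply_moves --commands '[{"xyz": [0.1, -0.25, 0], "turn": 0, "jaw": 0.38}, {"xyz": [0.1, -0.25, 2.5], "turn": 0, "jaw": 0.38}, {"xyz": [0.1, -0.25, 5.0], "turn": 0, "jaw": 0.38}, {"xyz": [0.1, -0.25, 5.0], "turn": 0, "jaw": 0.38}, {"xyz": [0.1, -0.25, 5.0], "turn": 0, "jaw": 0.38}]'

```text
time_s: 1.6
tcp_pos: [0.6029, 0.038, 0.1123]
orientation: [[-0.0, 1.0, 0.001], [1.0, 0.0, -0.0], [-0.0, 0.001, -1.0]]
wrist_force: [0.3, 0.9, 0.7]
gripper_width: 0.0324
```

apply_moves --commands '[{"xyz": [0, 0.2, 0], "turn": 0, "jaw": 0.38}, {"xyz": [0, 0.4, 0], "turn": 0, "jaw": 0.38}, {"xyz": [0, 0.4, 0], "turn": 0, "jaw": 0.38}, {"xyz": [0, 0.4, 0], "turn": 0, "jaw": 0.38}]'

```text
time_s: 2.1
tcp_pos: [0.6065, 0.038, 0.1114]
orientation: [[0.0, 1.0, 0.0], [1.0, -0.0, -0.0], [-0.0, 0.0, -1.0]]
wrist_force: [0.4, -0.3, -0.6]
gripper_width: 0.0323
```

apply_moves --commands '[{"xyz": [0, 0.1, 0], "turn": 0, "jaw": 0.38}, {"xyz": [0, 0.1, 0], "turn": 0, "jaw": 0.38}, {"xyz": [0, 0.1, 0], "turn": 0, "jaw": 0.38}]'

```text
time_s: 2.48
tcp_pos: [0.6074, 0.038, 0.1113]
orientation: [[-0.0, 1.0, -0.0], [1.0, 0.0, -0.0], [-0.0, -0.0, -1.0]]
wrist_force: [-1.3, -0.4, 1.1]
gripper_width: 0.0326
```

apply_moves --commands '[{"xyz": [0, 0.1, 0], "turn": 0, "jaw": 0.38}, {"xyz": [0, 0.1, 0], "turn": 0, "jaw": 0.38}, {"xyz": [0, 0.1, 0], "turn": 0, "jaw": 0.38}]'

```text
time_s: 2.85
tcp_pos: [0.6085, 0.038, 0.1113]
orientation: [[0.0, 1.0, 0.0], [1.0, -0.0, -0.0], [-0.0, 0.0, -1.0]]
wrist_force: [-1.2, -0.6, 0.5]
gripper_width: 0.0324
```

apply_moves --commands '[{"xyz": [0, 0.1, 0], "turn": 0, "jaw": 0.38}, {"xyz": [0, 0.1, 0], "turn": 0, "jaw": 0.38}]'

```text
time_s: 3.1
tcp_pos: [0.6096, 0.038, 0.1113]
orientation: [[0.0, 1.0, 0.0], [1.0, -0.0, 0.0], [0.0, 0.0, -1.0]]
wrist_force: [-0.7, 0.6, 1.5]
gripper_width: 0.0326
```

apply_moves --commands '[{"xyz": [0, 0.1, 0], "turn": 0, "jaw": 0.38}, {"xyz": [0, 0.1, 0], "turn": 0, "jaw": 0.38}]'

```text
time_s: 3.35
tcp_pos: [0.6105, 0.038, 0.1113]
orientation: [[0.0, 1.0, -0.0], [1.0, -0.0, 0.0], [0.0, -0.0, -1.0]]
wrist_force: [-2.3, 0.3, 1.6]
gripper_width: 0.0322
```

apply_moves --commands '[{"xyz": [0, 0.07, 0], "turn": 0, "jaw": 0.38}, {"xyz": [0, 0.07, 0], "turn": 0, "jaw": 0.38}]'

```text
time_s: 3.6
tcp_pos: [0.6111, 0.0381, 0.1113]
orientation: [[0.0, 1.0, -0.0], [1.0, -0.0, 0.0], [0.0, -0.0, -1.0]]
wrist_force: [-3.2, 0.5, 1.7]
gripper_width: 0.0324
```

Run:
```python
from h import *
s=arm.get_state();print(s['tcp_pos'],s['wrist_force'])
cap('wrist','w2.png');s=arm.get_state();print(s['tcp_pos'],s['wrist_force'])
im=cv2.imread('pics/w2.png')[130:290,180:330]; cv2.imwrite('pics/w2c.png',cv2.resize(im,None,fx=3.7,fy=3.7)[:600])
```

```text
[0.61105625 0.03805571 0.111326  ] [-3.235951    0.45032015  1.65801173]
[0.61109946 0.03802942 0.11135834] [-4.15429357  0.23157051  1.43942621]
```

View pics/w2c.png

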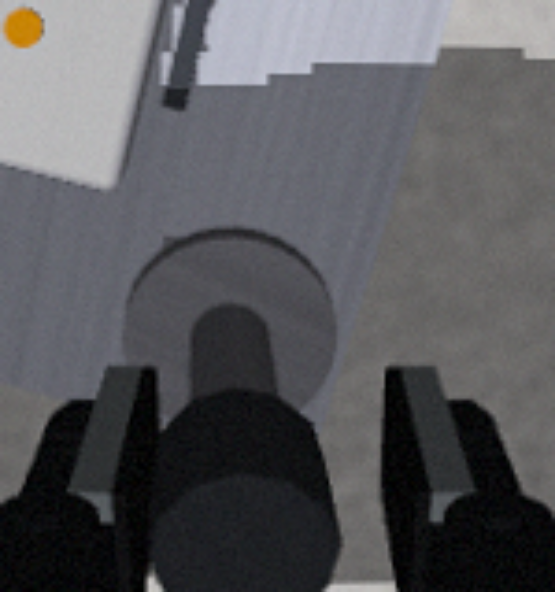

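apply_moves --commands '[{"xyz": [0, 0.05, 0], "turn": 0, "jaw": 0.38}, {"xyz": [0, 0.05, 0], "turn": 0, "jaw": 0.38}, {"xyz": [0, 0.05, 0], "turn": 0, "jaw": 0.38}]'

```text
time_s: 4.03
tcp_pos: [0.6116, 0.0381, 0.1113]
orientation: [[-0.0, 1.0, -0.0], [1.0, 0.0, 0.0], [0.0, -0.0, -1.0]]
wrist_force: [-4.6, -0.3, 5.0]
gripper_width: 0.0328
```

apply_moves --commands '[{"xyz": [0, -0.5, 0], "turn": 0, "jaw": 0.38}, {"xyz": [0, -1.0, 0], "turn": 0, "jaw": 0.38}, {"xyz": [0, -1.0, 0], "turn": 0, "jaw": 0.38}, {"xyz": [0, -1.0, 0], "turn": 0, "jaw": 0.38}]'

```text
time_s: 4.53
tcp_pos: [0.602, 0.038, 0.1114]
orientation: [[0.0, 1.0, 0.001], [1.0, -0.0, -0.0], [-0.0, 0.001, -1.0]]
wrist_force: [0.0, 0.5, -0.4]
gripper_width: 0.0326
```

apply_moves --commands '[{"xyz": [0, -0.1, 0], "turn": 0, "jaw": 0.38}, {"xyz": [0, -0.1, 0], "turn": 0, "jaw": 0.38}]'

```text
time_s: 4.78
tcp_pos: [0.6007, 0.038, 0.1113]
orientation: [[0.0, 1.0, 0.0], [1.0, -0.0, -0.0], [-0.0, 0.0, -1.0]]
wrist_force: [-0.4, -0.5, -0.5]
gripper_width: 0.0324
```

apply_moves --commands '[{"xyz": [0, -0.1, 0], "turn": 0, "jaw": 0.38}, {"xyz": [0, -0.1, 0], "turn": 0, "jaw": 0.38}]'

```text
time_s: 5.03
tcp_pos: [0.5997, 0.038, 0.1113]
orientation: [[0.0, 1.0, 0.0], [1.0, -0.0, 0.0], [0.0, 0.0, -1.0]]
wrist_force: [-0.2, 0.3, 0.4]
gripper_width: 0.0326
```

apply_moves --commands '[{"xyz": [0, -0.1, 0], "turn": 0, "jaw": 0.38}, {"xyz": [0, -0.1, 0], "turn": 0, "jaw": 0.38}]'

```text
time_s: 5.28
tcp_pos: [0.5987, 0.038, 0.1114]
orientation: [[0.0, 1.0, 0.0], [1.0, -0.0, -0.0], [-0.0, 0.0, -1.0]]
wrist_force: [0.1, -0.4, 0.6]
gripper_width: 0.0322
```

apply_moves --commands '[{"xyz": [0, -0.1, 0], "turn": 0, "jaw": 0.38}, {"xyz": [0, -0.1, 0], "turn": 0, "jaw": 0.38}]'

```text
time_s: 5.52
tcp_pos: [0.5979, 0.038, 0.1115]
orientation: [[0.0, 1.0, 0.001], [1.0, -0.0, -0.0], [-0.0, 0.001, -1.0]]
wrist_force: [1.0, -0.1, 1.2]
gripper_width: 0.0324
```

apply_moves --commands '[{"xyz": [0, -0.1, 0], "turn": 0, "jaw": 0.38}, {"xyz": [0, -0.1, 0], "turn": 0, "jaw": 0.38}]'

```text
time_s: 5.78
tcp_pos: [0.5967, 0.038, 0.1114]
orientation: [[0.0, 1.0, 0.0], [1.0, -0.0, 0.0], [0.0, 0.0, -1.0]]
wrist_force: [1.6, 0.9, 0.6]
gripper_width: 0.0324
```

Run:
```python
from h import *
s=arm.get_state();print(s['tcp_pos'],s['wrist_force'])
cap('wrist','w3.png');s=arm.get_state();print(s['tcp_pos'],s['wrist_force'])
im=cv2.imread('pics/w3.png')[130:290,180:330]; cv2.imwrite('pics/w3c.png',cv2.resize(im,None,fx=3.7,fy=3.7)[:600])
```

```text
[0.59671857 0.03800008 0.11140531] [1.6014696  0.92649825 0.59912862]
[0.59674076 0.03802016 0.11137921] [ 0.95216828 -0.40799376  1.55402221]
```

View pics/w3c.png

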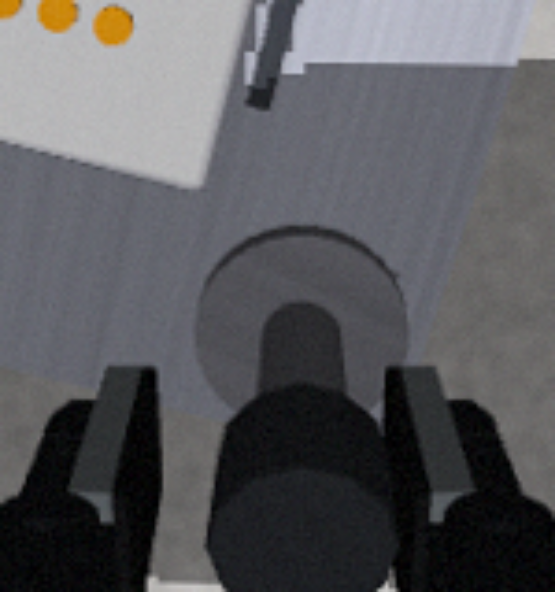

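apply_moves --commands '[{"xyz": [0, -0.1, 0], "turn": 0, "jaw": 0.38}, {"xyz": [0, -0.1, 0], "turn": 0, "jaw": 0.38}]'

```text
time_s: 6.08
tcp_pos: [0.5957, 0.038, 0.1113]
orientation: [[0.0, 1.0, 0.0], [1.0, -0.0, -0.0], [-0.0, 0.0, -1.0]]
wrist_force: [0.3, 0.7, 1.0]
gripper_width: 0.0323
```

apply_moves --commands '[{"xyz": [0, -0.1, 0], "turn": 0, "jaw": 0.38}, {"xyz": [0, -0.1, 0], "turn": 0, "jaw": 0.38}]'

```text
time_s: 6.32
tcp_pos: [0.5948, 0.038, 0.1114]
orientation: [[0.0, 1.0, 0.0], [1.0, -0.0, -0.0], [-0.0, 0.0, -1.0]]
wrist_force: [2.2, 0.3, 2.2]
gripper_width: 0.0326
```

apply_moves --commands '[{"xyz": [0, -0.05, 0], "turn": 0, "jaw": 0.38}, {"xyz": [0, -0.05, 0], "turn": 0, "jaw": 0.38}]'

```text
time_s: 6.58
tcp_pos: [0.5943, 0.038, 0.1114]
orientation: [[0.0, 1.0, 0.0], [1.0, -0.0, -0.0], [-0.0, 0.0, -1.0]]
wrist_force: [2.7, 0.2, 2.2]
gripper_width: 0.0323
```

apply_moves --commands '[{"xyz": [0, -0.05, 0], "turn": 0, "jaw": 0.38}, {"xyz": [0, -0.05, 0], "turn": 0, "jaw": 0.38}]'

```text
time_s: 6.82
tcp_pos: [0.5939, 0.038, 0.1115]
orientation: [[0.0, 1.0, 0.001], [1.0, -0.0, -0.0], [-0.0, 0.001, -1.0]]
wrist_force: [3.4, 0.3, 2.2]
gripper_width: 0.0324
```

apply_moves --commands '[{"xyz": [0, 0.9, 0], "turn": 0, "jaw": 0.38}, {"xyz": [0, 0.9, -2.5], "turn": 0, "jaw": 0.38}, {"xyz": [0, 0.9, -5], "turn": 0, "jaw": 0.38}, {"xyz": [5.5, 2.5, -5.5], "turn": 0, "jaw": 0.38}, {"xyz": [11, 4, -5.5], "turn": 0, "jaw": 0.38}, {"xyz": [16.7, 5.4, -5.5], "turn": 0, "jaw": 0.38}, {"xyz": [16.7, 5.4, -5.5], "turn": 0, "jaw": 0.38}, {"xyz": [16.7, 5.4, -5], "turn": 0, "jaw": 0.38}, {"xyz": [16.7, 5.4, -5], "turn": 0, "jaw": 0.38}]'

```text
time_s: 7.95
tcp_pos: [0.6474, 0.2037, 0.1606]
orientation: [[0.001, 1.0, -0.002], [1.0, -0.001, -0.0], [-0.0, -0.002, -1.0]]
wrist_force: [-1.4, -1.1, -0.2]
gripper_width: 0.0324
```

Run:
```python
from h import *
s,im,d=cap('wrist','w4.png');print(s['tcp_pos'],s['wrist_force'])
im=cv2.imread('pics/w4.png')[130:290,180:330]; cv2.imwrite('pics/w4c.png',cv2.resize(im,None,fx=3.7,fy=3.7)[:600])
```

```text
[0.64739982 0.2036842  0.16058786] [-1.35795962 -1.11037164 -0.1895238 ]
```

View pics/w4c.png

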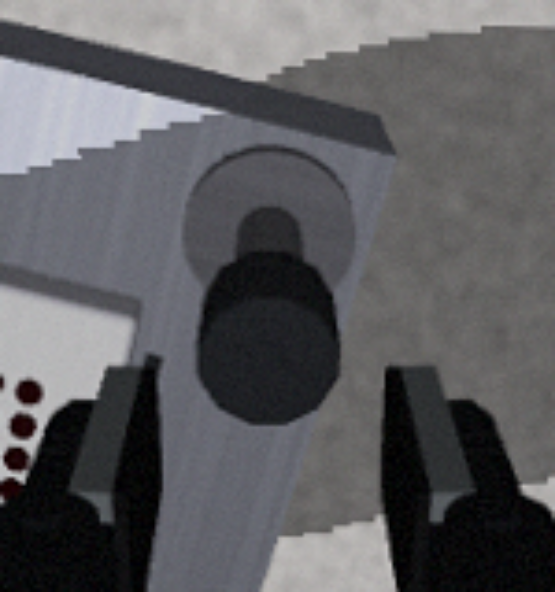

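apply_moves --commands '[{"xyz": [0, 0, 2.5], "turn": 0, "jaw": 0.38}, {"xyz": [0, 0, 5], "turn": 0, "jaw": 0.38}, {"xyz": [0, 0, 5], "turn": 0, "jaw": 0.38}, {"xyz": [0, 0.3, 5], "turn": 0, "jaw": 0.38}, {"xyz": [0, 0.5, 5], "turn": 0, "jaw": 0.38}, {"xyz": [0, 0.5, 5], "turn": 0, "jaw": 0.38}]'

```text
time_s: 8.75
tcp_pos: [0.653, 0.205, 0.1121]
orientation: [[0.0, 1.0, 0.001], [1.0, -0.0, 0.0], [0.0, 0.001, -1.0]]
wrist_force: [-1.5, -0.3, 1.1]
gripper_width: 0.033
```

apply_moves --commands '[{"xyz": [0, 0.1, 0], "turn": 0, "jaw": 0.38}, {"xyz": [0, 0.1, 0], "turn": 0, "jaw": 0.38}]'

```text
time_s: 9.0
tcp_pos: [0.6537, 0.2051, 0.1114]
orientation: [[-0.0, 1.0, 0.0], [1.0, 0.0, 0.0], [0.0, 0.0, -1.0]]
wrist_force: [-0.7, 0.0, 1.1]
gripper_width: 0.0325
```

apply_moves --commands '[{"xyz": [0, 0.1, 0], "turn": 0, "jaw": 0.38}, {"xyz": [0, 0.1, 0], "turn": 0, "jaw": 0.38}]'

```text
time_s: 9.25
tcp_pos: [0.6548, 0.205, 0.1113]
orientation: [[0.0, 1.0, 0.0], [1.0, -0.0, 0.0], [0.0, 0.0, -1.0]]
wrist_force: [-0.6, 0.0, 0.9]
gripper_width: 0.0324
```

apply_moves --commands '[{"xyz": [0, 0.1, 0], "turn": 0, "jaw": 0.38}, {"xyz": [0, 0.1, 0], "turn": 0, "jaw": 0.38}]'

```text
time_s: 9.5
tcp_pos: [0.6558, 0.205, 0.1113]
orientation: [[0.0, 1.0, 0.0], [1.0, -0.0, -0.0], [-0.0, 0.0, -1.0]]
wrist_force: [-1.3, 0.1, 0.6]
gripper_width: 0.0323
```

apply_moves --commands '[{"xyz": [0, 0.1, 0], "turn": 0, "jaw": 0.38}, {"xyz": [0, 0.1, 0], "turn": 0, "jaw": 0.38}]'

```text
time_s: 9.75
tcp_pos: [0.6568, 0.205, 0.1113]
orientation: [[0.0, 1.0, 0.0], [1.0, -0.0, 0.0], [0.0, 0.0, -1.0]]
wrist_force: [-0.9, 1.0, -0.1]
gripper_width: 0.0324
```

apply_moves --commands '[{"xyz": [0, 0.1, 0], "turn": 0, "jaw": 0.38}, {"xyz": [0, 0.1, 0], "turn": 0, "jaw": 0.38}]'

```text
time_s: 10.0
tcp_pos: [0.6578, 0.205, 0.1113]
orientation: [[0.0, 1.0, 0.0], [1.0, -0.0, -0.0], [-0.0, 0.0, -1.0]]
wrist_force: [-0.7, -0.6, 0.3]
gripper_width: 0.0321
```

apply_moves --commands '[{"xyz": [0, 0.1, 0], "turn": 0, "jaw": 0.38}, {"xyz": [0, 0.1, 0], "turn": 0, "jaw": 0.38}]'

```text
time_s: 10.25
tcp_pos: [0.6588, 0.205, 0.1113]
orientation: [[-0.0, 1.0, 0.0], [1.0, 0.0, -0.0], [-0.0, 0.0, -1.0]]
wrist_force: [-0.4, 1.2, 1.1]
gripper_width: 0.0324
```

apply_moves --commands '[{"xyz": [0, 0.1, 0], "turn": 0, "jaw": 0.38}, {"xyz": [0, 0.1, 0], "turn": 0, "jaw": 0.38}]'

```text
time_s: 10.5
tcp_pos: [0.6598, 0.205, 0.1113]
orientation: [[-0.0, 1.0, 0.0], [1.0, 0.0, -0.0], [-0.0, 0.0, -1.0]]
wrist_force: [-0.8, 0.4, 0.9]
gripper_width: 0.0325
```

Run:
```python
from h import *
s,im,d=cap('wrist','w5.png');print(s['tcp_pos'],s['wrist_force'])
im=cv2.imread('pics/w5.png')[130:290,180:330]; cv2.imwrite('pics/w5c.png',cv2.resize(im,None,fx=3.7,fy=3.7)[:600])
```

```text
[0.6597661  0.20501856 0.11133089] [-0.83051257  0.39613195  0.88206802]
```

View pics/w5c.png

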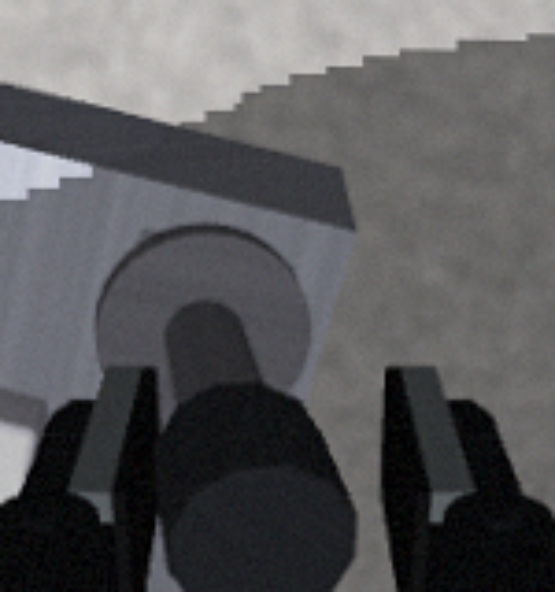

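Post D (scene px (308,238)) gave about 8 mm at the head with under 1 N. Post A met a stop after about 3 mm, with the force rising to 4.6 N. So D is the loose one. I'll recentre on it, let it settle and look.

apply_moves --commands '[{"xyz": [0, -0.5, 0], "turn": 0, "jaw": 0.38}, {"xyz": [0, -1.0, 0], "turn": 0, "jaw": 0.38}, {"xyz": [0, -1.2, 0], "turn": 0, "jaw": 0.38}, {"xyz": [0, -1.2, 0], "turn": 0, "jaw": 0.38}, {"xyz": [0, -1.2, 0], "turn": 0, "jaw": 0.38}]'

```text
time_s: 11.18
tcp_pos: [0.6479, 0.205, 0.1114]
orientation: [[0.0, 1.0, 0.0], [1.0, -0.0, 0.0], [0.0, 0.0, -1.0]]
wrist_force: [-0.7, -0.0, 0.9]
gripper_width: 0.0322
```

Run:
```python
from h import *
s,im,d=cap('wrist','w6.png');print(s['tcp_pos'],s['wrist_force'])
im=cv2.imread('pics/w6.png')[130:290,180:330]; cv2.imwrite('pics/w6c.png',cv2.resize(im,None,fx=3.7,fy=3.7)[:600])
```

```text
[0.64787253 0.20501079 0.11139713] [-0.69880281 -0.04450431  0.93397665]
```

View pics/w6c.png

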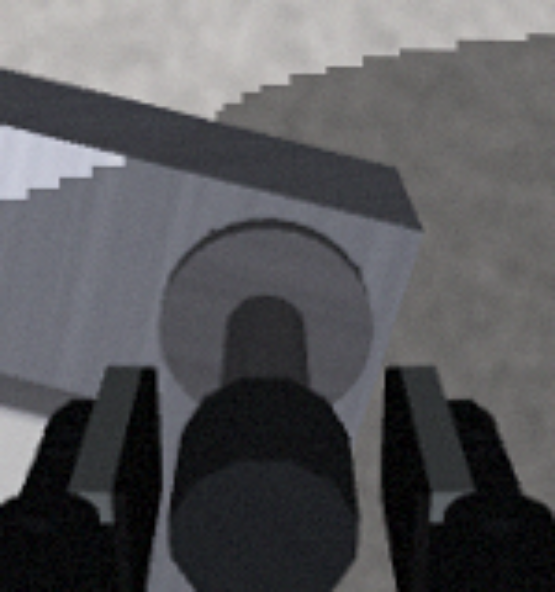

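It is upright again, with its head near the jaw midline (crop column 265 against 271). Closing.

apply_moves --commands '[{"xyz": [0, -0.08, 0], "turn": 0, "jaw": 0.38}, {"xyz": [0, -0.08, 0], "turn": 0, "jaw": 0.2}, {"xyz": [0, -0.08, 0], "turn": 0, "jaw": 0.1}, {"xyz": [0, -0.08, 0], "turn": 0, "jaw": 0.1}, {"xyz": [0, -0.08, 0], "turn": 0, "jaw": 0.1}]' --grip_force 50

```text
time_s: 11.85
tcp_pos: [0.647, 0.2051, 0.1114]
orientation: [[-0.0, 1.0, 0.0], [1.0, 0.0, 0.0], [0.0, 0.0, -1.0]]
wrist_force: [0.2, 0.3, 1.3]
gripper_width: 0.0229
```

apply_moves --commands '[{"xyz": [0, 0, -1], "turn": 0, "jaw": 0.1}, {"xyz": [0, 0, -2.5], "turn": 0, "jaw": 0.1}, {"xyz": [0, 0, -4.5], "turn": 0, "jaw": 0.1}, {"xyz": [0, 0, -8], "turn": 0, "jaw": 0.1}, {"xyz": [0, 0, -12], "turn": 0, "jaw": 0.1}, {"xyz": [0, 0, -13], "turn": 0, "jaw": 0.1}, {"xyz": [0, 0, -13], "turn": 0, "jaw": 0.1}]'

```text
time_s: 12.72
tcp_pos: [0.6468, 0.205, 0.2417]
orientation: [[-0.0, 1.0, 0.001], [1.0, 0.0, 0.0], [0.0, 0.001, -1.0]]
wrist_force: [-0.5, -0.1, -2.5]
gripper_width: 0.0229
```

Run:
```python
from h import *
s,im,d=cap('scene','s2.png');print(s['tcp_pos'],s['wrist_force'],s['gripper_width'])
cv2.imwrite('pics/s2c.png',cv2.resize(cv2.imread('pics/s2.png')[90:290,170:400],None,fx=3,fy=3))
uv=[(x/4+190,y/4+130) for x,y in[(109,68)]]
# block hole centroid
for n,(u,v),t in(('scene',(217,147),90),('side',(223.7,228),90)):
    s,im,d=cap(n); g=im.min(2)
    print(n); u,v=int(u),int(v); print(g[v-7:v+8,u-9:u+10])
```

```text
[0.64675171 0.20500308 0.24168529] [-0.48532656 -0.14930251 -2.53384795] 0.022918854171267683
scene
[[173 181 183 190 192 192 190 193 195 194 192 194 191 191 186 189 183 180
  176]
 [176 183 186 188 190 195 193 193 195 192 191 195 194 191 196 192 190 184
  182]
 [183 188 191 191 191 193 192 194 191 194 193 191 190 191 194 191 193 193
  190]
 [190 191 193 192 191 194 190 188 184 184 185 184 191 193 190 195 193 193
  192]
 [191 194 195 194 192 188 181 169 162 157 160 172 180 187 190 194 193 192
  195]
 [195 192 194 196 189 180 159 138 124 122 121 137 162 180 190 191 194 194
  195]
 [193 193 193 193 187 167 138 111  97  97  94 109 141 168 189 191 194 195
  195]
 [191 192 194 193 187 165 125 101  90  91  92  99 132 169 189 192 195 196
  194]
 [194 192 193 194 189 171 140 114  98  97 104 119 145 176 191 193 193 196
  194]
 [195 193 195 193 191 183 168 147 135 130 137 153 173 186 190 195 195 193
  189]
 [192 191 193 193 193 190 185 176 171 169 176 180 187 192 194 193 191 185
  176]
 [181 188 191 192 195 194 193 191 187 190 193 193 195 196 194 189 185 171
  148]
 [157 173 181 188 191 194 19
[... 736 characters left out ...]
 137 123 117 117 122 138 187 210 211 212 212
  212]
 [212 212 211 212 212 196 143 109 116 117 119 116 133 186 211 212 213 212
  212]
 [213 212 212 212 212 204 175 136 129 129 141 143 173 203 213 213 211 211
  211]
 [212 212 211 212 213 210 205 189 182 183 188 191 205 212 211 212 212 211
  211]
 [212 213 212 210 212 212 211 212 211 212 211 211 211 211 212 212 212 211
  213]
 [212 212 212 212 212 212 211 211 211 211 212 212 211 213 212 212 212 211
  211]
 [199 199 200 199 200 199 200 200 200 194 188 189 189 189 189 189 190 189
  189]
 [157 155 156 157 157 156 157 157 157 149 143 142 143 144 144 144 143 141
  143]
 [120 118 119 118 119 119 121 119 117 119 120 119 120 119 119 119 120 119
  120]]
```

View pics/s2c.png

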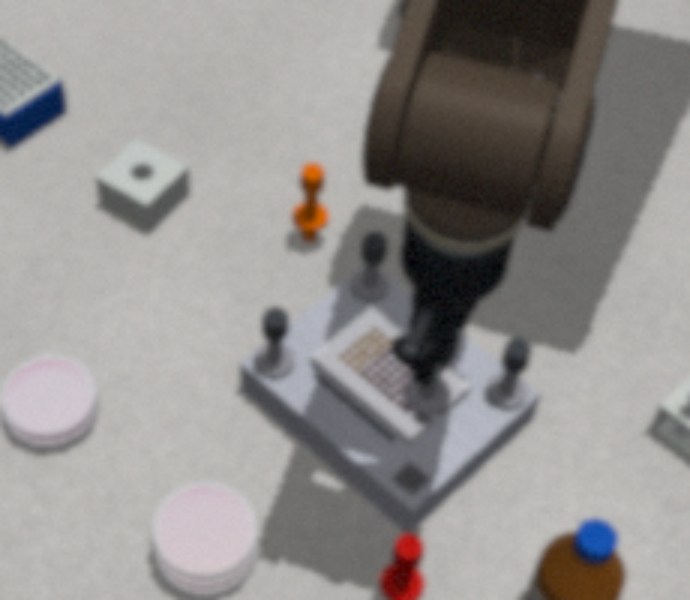

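apply_moves --commands '[{"xyz": [-5, -2, 0], "turn": 0, "jaw": 0.1}, {"xyz": [-10, -4, 0], "turn": 0, "jaw": 0.1}, {"xyz": [-16, -6.5, 0], "turn": 0, "jaw": 0.1}, {"xyz": [-22, -9, 0], "turn": 0, "jaw": 0.1}, {"xyz": [-28, -11.5, 0], "turn": 0, "jaw": 0.1}, {"xyz": [-34, -14, 0], "turn": 0, "jaw": 0.1}, {"xyz": [-40, -16.3, 0], "turn": 0, "jaw": 0.1}, {"xyz": [-45, -18.2, 0], "turn": 0, "jaw": 0.1}, {"xyz": [-45.5, -18.2, 0], "turn": 0, "jaw": 0.1}, {"xyz": [-45.5, -18.2, 0], "turn": 0, "jaw": 0.1}, {"xyz": [-45.5, -18.2, 0], "turn": 0, "jaw": 0.1}, {"xyz": [-45.5, -18.2, 0], "turn": 0, "jaw": 0.1}]'

```text
time_s: 14.38
tcp_pos: [0.4654, -0.2488, 0.2412]
orientation: [[-0.002, 1.0, -0.0], [1.0, 0.002, 0.0], [0.0, -0.0, -1.0]]
wrist_force: [0.9, -0.5, -1.7]
gripper_width: 0.0224
```

Run:
```python
from h import *
s,im,d=cap('wrist','w7.png');print(s['tcp_pos'],s['wrist_force'],s['gripper_width'])
```

```text
[ 0.46537885 -0.24879274  0.24121364] [ 0.8839328  -0.49149985 -1.74456055] 0.0223658705934159
```

View pics/w7.png

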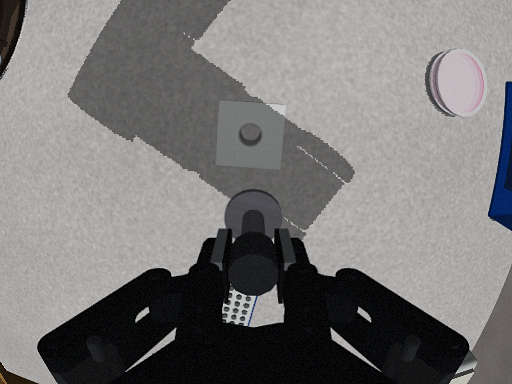

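Run:
```python
from h import *
s=arm.get_state()
im=cv2.imread('pics/w7.png'); g=im.min(2)
# block top corners
c=cv2.resize(im[90:250,170:330],None,fx=3.7,fy=3.7); cv2.imwrite('pics/w7c.png',c)
sub=g[115:150,232:270]; m=(sub<95).astype(np.uint8); k,l,st,ce=cv2.connectedComponentsWithStats(m)
for i in range(1,k):
    if st[i,4]>20: print(ce[i]+[232,115],st[i],wplane(s,[ce[i]+[232,115]],.045))
# hole extreme
```

```text
[249.83859649 135.52631579] [  7   8  23  24 285] [[ 0.46201749 -0.21227647  0.045     ]]
```

View pics/w7c.png

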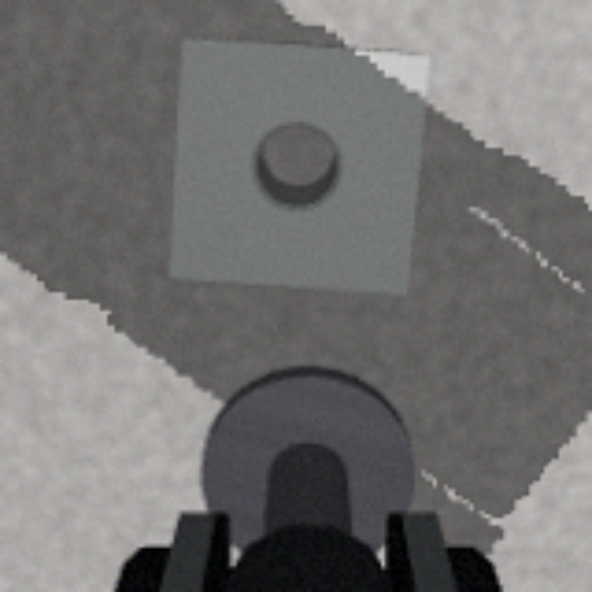

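Run:
```python
from h import *
s=arm.get_state()
print(wplane(s,[(250.4,134.8)],.045), wplane(s,[(253.5,216.5)],.181),s['tcp_pos'])
```

```text
[[ 0.4626122  -0.21149713  0.045     ]] [[ 0.46565619 -0.24795279  0.181     ]] [ 0.46531961 -0.24892793  0.24128742]
```

apply_moves --commands '[{"xyz": [3.65, -0.27, 0], "turn": 0, "jaw": 0.1}, {"xyz": [3.65, -0.27, 4], "turn": 0, "jaw": 0.1}, {"xyz": [3.65, -0.27, 8], "turn": 0, "jaw": 0.1}, {"xyz": [3.65, -0.27, 9], "turn": 0, "jaw": 0.1}, {"xyz": [3.65, -0.27, 9], "turn": 0, "jaw": 0.1}, {"xyz": [3.65, -0.27, 9], "turn": 0, "jaw": 0.1}]'

```text
time_s: 15.18
tcp_pos: [0.4628, -0.2137, 0.1526]
orientation: [[-0.0, 1.0, 0.002], [1.0, 0.0, -0.001], [-0.001, 0.002, -1.0]]
wrist_force: [0.7, -0.0, -1.6]
gripper_width: 0.0225
```

Run:
```python
from h import *
s,im,d=cap('side','d1.png');print(s['tcp_pos'],s['wrist_force'])
s,im,d=cap('scene','d2.png')
a=cv2.resize(cv2.imread('pics/d1.png')[170:260,180:270],None,fx=4.4,fy=4.4);b=cv2.resize(cv2.imread('pics/d2.png')[100:190,170:260],None,fx=4.4,fy=4.4)
cv2.imwrite('pics/d.png',np.hstack([a,b]))
```

```text
[ 0.46280317 -0.21373259  0.15257539] [ 0.73560399 -0.01932236 -1.63630495]
```

View pics/d.png

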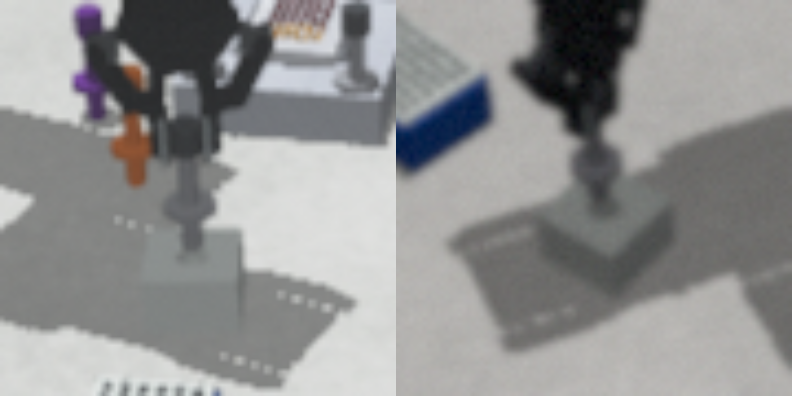

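Both views show the shank just above the hole. Lowering in steps.

apply_moves --commands '[{"xyz": [0.1, 0, 0.5], "turn": 0, "jaw": 0.1}, {"xyz": [0.1, 0, 1.0], "turn": 0, "jaw": 0.1}, {"xyz": [0.1, 0, 1.5], "turn": 0, "jaw": 0.1}, {"xyz": [0.1, 0, 1.5], "turn": 0, "jaw": 0.1}]'

```text
time_s: 15.78
tcp_pos: [0.4621, -0.2124, 0.1358]
orientation: [[0.0, 1.0, -0.001], [1.0, -0.0, 0.001], [0.001, -0.001, -1.0]]
wrist_force: [0.4, 0.7, -1.9]
gripper_width: 0.0226
```

apply_moves --commands '[{"xyz": [0, 0, 0.8], "turn": 0, "jaw": 0.1}, {"xyz": [0, 0, 1.6], "turn": 0, "jaw": 0.1}, {"xyz": [0, 0, 2.2], "turn": 0, "jaw": 0.1}, {"xyz": [0, 0, 2.2], "turn": 0, "jaw": 0.1}, {"xyz": [0, 0, 2.2], "turn": 0, "jaw": 0.1}]'

```text
time_s: 16.4
tcp_pos: [0.4623, -0.2125, 0.1144]
orientation: [[-0.0, 1.0, 0.0], [1.0, 0.0, -0.0], [-0.0, 0.0, -1.0]]
wrist_force: [-1.1, -0.1, -1.7]
gripper_width: 0.0227
```

apply_moves --commands '[{"xyz": [0, 0, 0.15], "turn": 0, "jaw": 0.1}, {"xyz": [0, 0, 0.27], "turn": 0, "jaw": 0.1}, {"xyz": [0, 0, 0.27], "turn": 0, "jaw": 0.1}, {"xyz": [0, 0, 0.27], "turn": 0, "jaw": 0.1}]'

```text
time_s: 16.9
tcp_pos: [0.4622, -0.2125, 0.1117]
orientation: [[-0.0, 1.0, 0.0], [1.0, 0.0, -0.0], [-0.0, 0.0, -1.0]]
wrist_force: [-0.5, 0.3, -1.7]
gripper_width: 0.0224
```

apply_moves --commands '[{"xyz": [0, 0, 0.05], "turn": 0, "jaw": 0.1}, {"xyz": [0, 0, 0.05], "turn": 0, "jaw": 0.1}, {"xyz": [0, 0, 0.05], "turn": 0, "jaw": 0.2}, {"xyz": [0, 0, 0.05], "turn": 0, "jaw": 0.5}, {"xyz": [0, 0, 0.05], "turn": 0, "jaw": 0.5}, {"xyz": [0, 0, 0.05], "turn": 0, "jaw": 0.5}, {"xyz": [0, 0, -2], "turn": 0, "jaw": 0.5}, {"xyz": [0, 0, -5], "turn": 0, "jaw": 0.5}, {"xyz": [0, 0, -10], "turn": 0, "jaw": 0.5}, {"xyz": [0, 0, -15], "turn": 0, "jaw": 0.5}, {"xyz": [-4, 0, -18], "turn": 0, "jaw": 0.5}, {"xyz": [-4, 0, -18], "turn": 0, "jaw": 0.5}]'

```text
time_s: 18.4
tcp_pos: [0.4627, -0.2544, 0.2936]
orientation: [[0.002, 1.0, 0.004], [1.0, -0.002, -0.003], [-0.003, 0.004, -1.0]]
wrist_force: [-0.3, 1.0, -1.0]
gripper_width: 0.0429
```

Run:
```python
from h import *
s,im,d=cap('side','e1.png');print(s['tcp_pos'],s['wrist_force'],s['time_s'])
s,im,d=cap('scene','e2.png')
s,im,d=cap('wrist','e3.png')
a=cv2.resize(cv2.imread('pics/e1.png')[130:255,170:295],None,fx=3.2,fy=3.2);b=cv2.resize(cv2.imread('pics/e2.png')[110:270,190:350],(400,400))
cv2.imwrite('pics/e.png',np.hstack([a,b]))
```

```text
[ 0.46265864 -0.25435985  0.29362261] [-0.32778809  0.96117398 -0.95726254] 18.4
```

View pics/e.png

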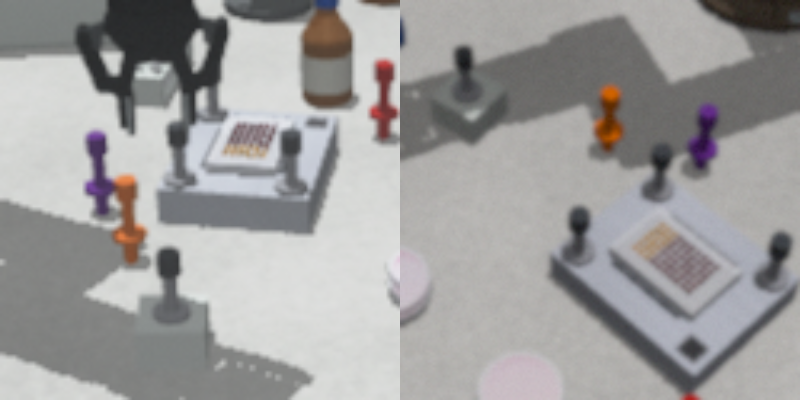

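View pics/e3.png

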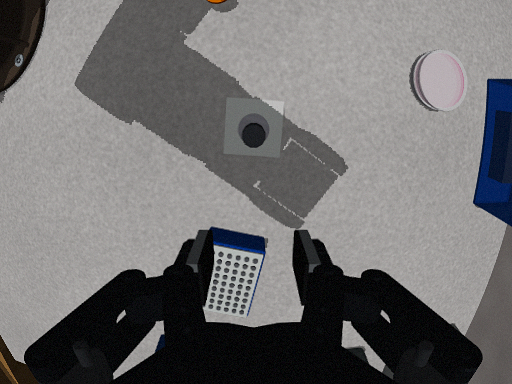

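The post stands upright in the block (wrist px (253,130)), with its flange seated. The other three posts stand on the deck, and the vacated bore shows dark. I'll check the head height by depth, then hand in.

Run:
```python
from h import *
for n in('scene','side'):
    s,im,d=cap(n); v,u=np.nonzero(d>0); P=pts(n,np.c_[u,v],d[v,u])
    r=np.hypot(P[:,0]-.4625,P[:,1]+.212)
    k=(r<.016)&(P[:,2]<.2); print(n,'top',np.percentile(P[k,2],98))
    k=(np.hypot(P[:,0]-.603,P[:,1]-.038)<.016)&(P[:,2]<.2); print(' deck post A top',np.percentile(P[k,2],98))
print(arm.finish_job())
```

```text
scene top 0.11986120153478867
 deck post A top 0.1192789837776254
side top 0.12084108715068362
 deck post A top 0.12188801588070358
the job is handed in; nothing more can be done
None
```

The loose post now stands upright in the white holding block with its flange down, and the job is handed in at about 18.5 s of the 70 s allowed.

**Finding it:** I wiggled two of the four posts.
- **Firm post:** this one, at about (0.603, 0.038) m, met a stop after roughly 3–4 mm each way at the head. That is slightly over the 1–3 mm given for a firm post. The force then climbed to 4.6 N.
- **Loose post:** the one at about (0.648, 0.205) m gave about 8 mm at the head with around 1 N or less, clearly tilting. It settled upright once released.
- **Not tested:** since only one post is loose, I left the other two posts alone.

**Moving it:** I gripped the loose post by its head, lifted it straight out and lowered it into the hole. Nothing caught on the way down.

**Last checks:**
- The pictures show the post upright in the block, the other three posts in place on the deck and nothing else visibly moved.
- The head top reads 120–121 mm in the block against 119–122 mm for a post seated on the deck, so the flange is fully down.
- The gripper was well clear of everything.

No check failed. The force readings had about 1 N of noise.

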